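# Set the strap feeder's selector lever to the three-stud slot

## Robot

A 6-joint arm with a two-finger parallel gripper is mounted at the origin on the work surface. World frame = base frame: x ahead of the robot, y to its left, z up, the work surface at z = 0. Lengths are in mm, angles in degrees, forces in N, time in s.
With the tool pointing down it reaches from about 350 to 850 mm from the base axis. Payload 8.1 kg.
Tool frame: the origin (TCP) lies midway between the tips of the shut fingers; the grasp point (between the pads) lies 19 mm behind it; x points along the fingers, y is the direction in which the jaws open and shut, and the axes are right-handed (so a half turn about x gives the same grasp; the last joint's range is limited). The gripper opens to 85 mm and grips with 20 to 120 N. Pads are 22 mm wide; open, the fingers measure 114 mm over their backs; the gripper's body (76 mm by 85 mm) begins 54 mm behind the grasp point. The pads swing forward as they close: fully open they stand 13 mm farther back than shut.
Start: joints at [65.695, 7.471, 85.268, -0, 87.261, -4.893], TCP at [199.392, 565.905, 231.292] pointing down, gripper open.
Joint ranges: [-169.43, 169.43], [-51.17, 129.36], [1.28, 143.12], [-76.62, 256.62], [0, 156.53], [-152.29, 152.29]. Speed limits (degrees/s): [136.94, 136.94, 159.86, 180, 180, 180].

## Interface

Orientations are given as [roll, pitch, yaw] about the fixed x, y, z axes, in that order (R = Rz(yaw) Ry(pitch) Rx(roll)).
In Python, from bench import r gives the robot as it stands.
- The arm moves only by the tool move_arm, never from a script. Its argument "deltas" is a list of rows, each a list of 2 entries, a list of its own where there are three numbers: the shift along the tool's x, y, z in mm, then the turn about the tool's x in degrees. A call has 1 to 12 rows; each row is the pose to reach, as a shift and turn from the pose measured when the call began, along the tool's axes at that moment; what a row does not reach only later rows make up. A row lasts 1/8 s, in which the tool goes at most 62.5 mm and 10.7 degrees, less where a joint would pass 70% of its speed; a pose out of reach is approached as far as the arm can. A call with a gripper value outside its range is refused whole. "jaw" is the opening, from -1 (shut) to 1 (fully open), set as the call begins (left out, the last holds). The fingers move at their own pace and stop on an object; "squeeze" is the grip in N (left out, the last holds). Time passes only in rows, so rows that repeat a pose let the fingers close. It gives the time, the measured TCP pose, the force and the opening at its end, in the units of the state.
- r.sense(): the state, without advancing time (a new reading comes with each control period).
- r.snapshot(name): name is "side" or "top" or "wrist"; returns (picture, depth): 420x560x3 uint8, red, green, blue; 420x560 float32, mm along the optical axis (not along the pixel's ray), 0 where there is no reading.
- r.get_calibration(name): a dict with "fovy" (degrees; the focal length in pixels is half the picture's height over the tangent of half this angle, whatever the lens; pixels are square), "cx", "cy" (the principal point, pixels), "position" and "attitude" of the camera in the world; the wrist camera has in their place "tool_from_camera" (4x4, takes a point from camera to tool coordinates, whose origin is the TCP and whose axes are the tool frame's). Camera axes: x right, y down, z forward; pixel columns grow to the right and rows downward; lengths in mm; the calibration is good to about 2 mm. A picture is of the moment at which its call begins: read the wrist's pose just before it. get_calibration takes no time and is no camera call.
- r.hand_in(): hands the job in, once; it reports no verdict.
The state is a dict: "time": time; "joint_pos": joint angles; "qd": joint speeds; "joint_efforts": joint torques, N m; "tool_pos": TCP position; "tcp_rot": TCP orientation; "ft_force": force on the tool from outside, world axes, zero at the start; "wrist_torque": the same for the moment, N m; "finger_gap": finger opening in mm.
Only numpy, scipy, OpenCV 4.12 (cv2) and the standard library are available. Lean on these libraries where they do the work, as an engineer would, in place of code of your own. Each camera call takes 0.05 s, during which the arm holds its last target. There are 200 camera calls.

## Task

Change the strap feeder's feed: push its selector lever with the fingertips through the H-gate, along its lane to neutral, across, and fully home into the slot marked by the brass tile with three studs. Only push the lever, without pinching it or forcing it against the gate, leave everything else on the machine and the table where it stands, and finish with the hand clear.

Things in the scene. Friction and masses are not known exactly. Their poses are not given: they have to be found in the camera images.
- machine: Fixed strap feeding machine: grey housing 200 mm deep (x), 290 mm wide (y), deck 98 mm above the table; feed rollers up to 140 mm high behind it (its x 120 to 200 mm). Origin on the table under the centre of the H-gate; x points from the front to the rollers, y to its left, z up.
- gate (a point): Centre of the H-gate, on top of its plate (170 x 116 mm, aluminium, 104 mm above the table); axes as the machine's. Two lanes run along x, one at +y (left), one at -y (right), joined by one cross channel along y at x = 0 (neutral), the only place to change lanes. The tongues between the lanes have round ends that help the lever in.
- lever: Selector lever, origin at its pivot under the gate's centre, 30 mm above the table. Steel stem 10 mm thick, tilts both ways, with an upright black barrel knob 30 mm across, 40 mm tall (150 to 190 mm above the table). No springs: it stays where it is left; a few N at the knob move it. Can be pushed from any side with closed fingers.
- knob (a point): Centre of the knob, about 168 mm above the table. In the machine's frame it stands at y = +26 mm in the left lane and -26 mm in the right lane (3 mm play either way), at x = 0 in neutral, at x = +34 or -34 mm fully home in a slot. It starts anywhere along the left lane.
- tile_one: brass plate 28 x 50 x 3 mm with one raised dark stud on top, fixed on the gate plate just beyond the end of one slot; origin at the centre of its underside; it marks the slot at its end of the right lane (-y)
- tile_three: brass plate 28 x 50 x 3 mm with a row of three raised dark studs on top, fixed on the gate plate just beyond the end of one slot; origin at the centre of its underside; it marks the wanted slot, at x = +67 or -67 mm, y = -27 mm in the machine's frame: the wanted slot is the end of the right lane nearest to this tile
- tile_two: brass plate 28 x 50 x 3 mm with two raised dark studs on top, fixed on the gate plate just beyond the end of one slot; origin at the centre of its underside; it marks the slot at its end of the left lane (+y)
- tile_four: brass plate 28 x 50 x 3 mm with four raised dark studs in a square on top, fixed on the gate plate just beyond the end of one slot; origin at the centre of its underside; it marks the slot at its end of the left lane (+y)
- spool: Bystander, loose: small wooden thread spool, 36 mm across, 46 mm tall, standing loose on the machine's deck left of the gate plate; origin at the centre of its underside.
- dye_jar: Bystander, loose: small closed jar, 38 mm across, 45 mm tall, standing loose on the machine's deck right of the gate plate; origin at the centre of its underside.
- hammer: Bystander, loose: hammer lying loose on the table right of the machine.
- awl: Bystander, loose: wooden-handled awl lying loose on the table left of the machine.
- mug: Bystander, loose: mug, 72 mm across, 85 mm tall; origin at the centre of its underside.
- thread_cone: Bystander, loose: cone of brown thread, 72 mm across, 118 mm tall; origin at the centre of its underside.
- brush: Bystander, loose: wooden brush, 160 x 45 x 42 mm, lying on its bristles; origin at the centre of its underside.
- rivet_tray: Bystander, loose: low divided tray, 140 x 100 x 30 mm; origin at the centre of its underside.

How it is judged:
By the outcome, as a careful person would: the job done as asked, in the order asked, and still so for the second after the job is handed in, with the robot touching nothing.
It also fails if it takes over 48 s, if anything falls off the work surface, if the arm or the gripper's body presses on something with over 40 N, if the wrist force passes 120 N, or if a joint passes its speed limit or range.

## Working session

There is one attempt and no reset: what is moved stays moved. The work goes in short steps, Python scripts to look and compute and a tool call to move; the robot and the scene stay as the last step left them, time stands still between calls to the robot, and variables do not carry over. Pictures are saved under pics/ and viewed, about 8 in all and at most 12, crops included, and the job is handed in when it is done.

Besides the shell and the picture viewer there is one more tool, called after "Emit:" as name(argument=value, ...), one argument or row to a line, values as JSON. move_arm: Moves the arm, as the interface text tells. Its arguments: {"type":"object","properties":{"deltas":{"type":"array","items":{"type":"array"}},"jaw":{"type":"number"},"squeeze":{"type":"number"}},"required":["deltas"]}

```bash
mkdir -p pics; cat > h.py <<'E'
import numpy as np,cv2
from scipy.spatial.transform import Rotation as R
from bench import r
def save(n,im): cv2.imwrite('pics/'+n,im[...,::-1])
def cal(n):
    c=r.get_calibration(n); f=210/np.tan(np.radians(c['fovy']/2)); return c,f
E
python3 - <<'E'
from h import *
for n in('top','side'):
    im,d=r.snapshot(n); save(n+'1.png',im); np.save(n+'.npy',d); np.save(n+'im.npy',im); print(n,r.get_calibration(n))
print(r.get_calibration('wrist')); print(r.sense())
E
```

```text
top {'fovy': 53.09846979256039, 'cx': 283.94697950943544, 'cy': 205.19667105026667, 'position': array([ 320.71824958,  -13.99281257, 1077.39794104]), 'attitude': array([-168.79207902,    0.52759456,  -88.61968138])}
side {'fovy': 42.592109496411126, 'cx': 278.90238702128505, 'cy': 219.27324587196506, 'position': array([  372.64279947, -1274.12519128,   965.11264159]), 'attitude': array([-122.46488215,   -1.21153222,   -4.62120373])}
{'fovy': 63.027770090196434, 'cx': 279.31613740783536, 'cy': 209.04405641931575, 'tool_from_camera': array([[ 6.26246408e-04, -2.81542361e-01,  9.59548595e-01,
        -1.43914239e+02],
       [ 9.99999797e-01,  6.69597841e-05, -6.33000005e-04,
        -3.37360295e-01],
       [ 1.13965149e-04,  9.59548797e-01,  2.81542346e-01,
        -7.12557596e+01],
       [ 0.00000000e+00,  0.00000000e+00,  0.00000000e+00,
         1.00000000e+00]])}
{'time': 0.1, 'joint_pos': array([ 6.56951763e+01,  7.51115686e+00,  8.53237081e+01, -3.43227735e-04,
        8.72613137e+01, -4.89273830e+00]), 'qd': array([-0.09256301, -0.09625891, -0.13440894, -0.03703979, -0.11876534,
       -0.01069956]), 'joint_efforts': array([ 6.18639515e-04, -5.70948887e+01, -5.01942551e+01, -2.57815909e-04,
        8.10526282e-03,  8.01148963e-05]), 'tool_pos': array([199.18833046, 565.4442463 , 230.33900466]), 'tcp_rot': array([ -94.68852071,   89.9038208 , -114.10058945]), 'ft_force': array([ 0.21861296,  0.07711304, -0.3555499 ]), 'wrist_torque': array([0.0376357 , 0.05822376, 0.00703366]), 'finger_gap': 85.57953981966678}
```

View pics/top1.png

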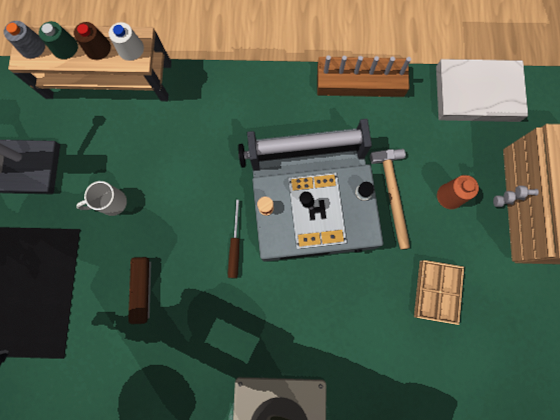

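View pics/side1.png

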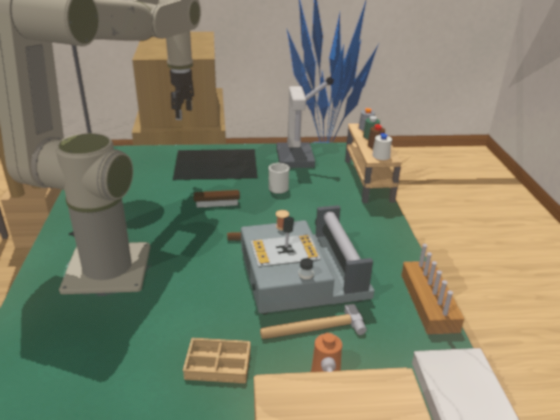

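The top view shows the machine with the gate at about (317,210). The knob is at about (306,199), in the left lane towards the rollers, and there are four brass tiles. I'll zoom in for the studs and measure the tiles and knob.

```bash
cat >> h.py <<'E'
def ray(n,u,v,z):
    c,f=cal(n); M=R.from_euler('xyz',c['attitude'],degrees=True).as_matrix()
    d=M@np.array([(u-c['cx'])/f,(v-c['cy'])/f,1]); p=np.array(c['position']); return p+d*(z-p[2])/d[2]
E
python3 - <<'E'
from h import *
im=np.load('topim.npy'); d=np.load('top.npy')
x0,y0=235,150
cr=im[y0:y0+115,x0:x0+155]
save('crop.png',cv2.resize(cr,None,fx=5,fy=5,interpolation=cv2.INTER_CUBIC))
hsv=cv2.cvtColor(cr,cv2.COLOR_RGB2HSV)
m=((hsv[...,0]>14)&(hsv[...,0]<32)&(hsv[...,1]>120)&(hsv[...,2]>110)).astype(np.uint8)
m=cv2.morphologyEx(m,cv2.MORPH_CLOSE,np.ones((3,3)))
n,l,s,c=cv2.connectedComponentsWithStats(m)
for i in range(1,n):
    if s[i,4]>30: print(c[i]+[x0,y0],s[i],ray('top',*(c[i]+[x0,y0]),107).round(1))
print(ray('top',306,199,190).round(1), d[199,306],d[209,325])
E
```

```text
[312.88028169 181.98826291] [ 56  25  45  15 426] [570.5 -67.9 107. ]
[320.76382979 237.59148936] [ 63  80  46  16 470] [438.2 -87.5 107. ]
[511.  -48.8 190. ] 907.2611 991.0228
```

View pics/crop.png

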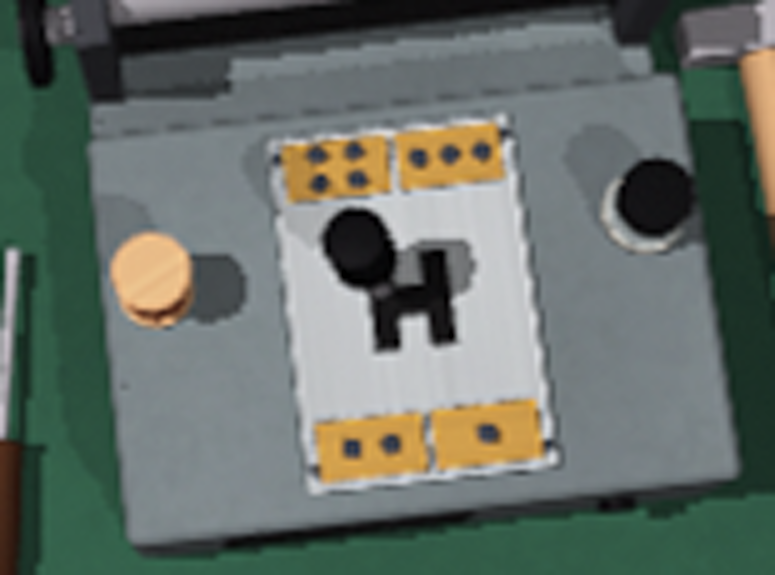

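The three-stud tile is at the back right, crop (450,155), so the target is the right lane at machine x = +34. The knob is in the left lane at about x = +11. I'll work out the tool axes and the shift to hover beyond the knob.

```bash
cat >> h.py <<'E'
G=np.array([504.3,-77.7]); YAW=np.degrees(np.arctan2(19.6,132.3))
cY,sY=np.cos(np.radians(YAW)),np.sin(np.radians(YAW)); MR=np.array([[cY,-sY],[sY,cY]])
def toM(p): return np.r_[MR.T@(np.array(p[:2])-G),p[2]]
def toW(m): return np.r_[MR@np.array(m[:2])+G,m[2]]
def state():
    s=r.sense(); T=R.from_euler('xyz',s['tcp_rot'],degrees=True).as_matrix()
    print('t',s['time'],'M',toM(s['tool_pos']).round(1),'F',(MR.T@s['ft_force'][:2]).round(1),s['ft_force'][2].round(1),'gap',round(s['finger_gap'],1))
    print('tool y in M',(MR.T@T[:2,1]).round(3),'z',(MR.T@T[:2,2]).round(3),'x',T[:,0].round(3))
    return s,T
def delta(m):
    s,T=state(); print('shift',(T.T@(toW(m)-s['tool_pos'])).round(1))
def wrist(name):
    s,T=state(); im,d=r.snapshot('wrist'); save(name,im); c,f=cal('wrist')
    v,u=np.mgrid[:420,:560]; P=np.stack([(u-c['cx'])/f*d,(v-c['cy'])/f*d,d,np.ones_like(d)],-1)@c['tool_from_camera'].T
    W=P[...,:3]@T.T+s['tool_pos']; M=W.copy(); M[...,:2]=(W[...,:2]-G)@MR; M[d==0]=np.nan
    return im,M
E
python3 - <<'E'
from h import *
d=np.load('top.npy'); c,f=cal('top'); A=R.from_euler('xyz',c['attitude'],degrees=True).as_matrix()
v,u=np.mgrid[185:215,292:322]; z=d[185:215,292:322]
W=np.stack([(u-c['cx'])/f*z,(v-c['cy'])/f*z,z],-1)@A.T+c['position']
k=W[(W[...,2]>183)&(W[...,2]<200)]; print(len(k),[toM(q).round(1) for q in (k.mean(0),k.min(0),k.max(0))],YAW)
delta([58,26,250])
E
```

```text
127 [array([ 14.3,  28.2, 186.7]), array([ -0.9,  18.1, 183.1]), array([ 29.6,  39.9, 192.6])] 8.426969021480673
t 0.1 M [-207.6  680.9  230.3] F [0.2 0. ] -0.4 gap 85.6
tool y in M [0.467 0.884] z [ 0.884 -0.467] x [-0.001 -0.002 -1.   ]
shift [ -19.  -455.1  540.7]
```

Emit:
move_arm(
  deltas=[
    [[-10,-30,35],-2],
    [[-20,-70,83],-5],
    [[-20,-110,131],-8],
    [[-20,-150,178],-11],
    [[-20,-190,226],-14],
    [[-20,-230,273],-17],
    [[-20,-270,321],-20],
    [[-20,-310,368],-22],
    [[-20,-350,416],-24],
    [[-20,-390,463],-26],
    [[-20,-430,511],-28],
    [[-20,-455,541],-28],
  ],
  jaw=-1,
)

```text
time: 1.6
tool_pos: [558.8, -46.2, 250.4]
tcp_rot: [-140.6, 89.9, -132.1]
ft_force: [-0.1, 0.9, 1.4]
finger_gap: -0.2
```

```bash
python3 - <<'E'
from h import *
im,M=wrist('w1.png')
q=(M[...,2]>180)&(M[...,2]<196)&(np.abs(M[...,0]-12)<40)&(np.abs(M[...,1]-27)<30); k=M[q]
print(q.sum(),np.percentile(k,[2,50,98],axis=0).round(1)); v,u=np.nonzero(q); print(u.min(),u.max(),v.min(),v.max())
hsv=cv2.cvtColor(im,cv2.COLOR_RGB2HSV)
m=((hsv[...,0]>14)&(hsv[...,0]<32)&(hsv[...,1]>120)&(hsv[...,2]>90)&(abs(M[...,2]-107)<8)).astype(np.uint8)
m=cv2.morphologyEx(m,cv2.MORPH_CLOSE,np.ones((7,7)))
n,l,s,c=cv2.connectedComponentsWithStats(m)
for i in range(1,n):
    if s[i,4]>200: print(c[i].round(),s[i],np.nanmean(M[l==i],0).round(1))
delta([58,26,250])
E
```

```text
t 1.6 M [ 58.5  23.1 250.4] F [0.1 0.9] 1.4 gap -0.2
tool y in M [-0.001  1.   ] z [1.    0.001] x [-0.002 -0.002 -1.   ]
1841 [[  3.2  14.3 182.6]
 [ 15.8  27.1 187.8]
 [ 29.6  40.6 190.7]]
264 311 134 183
[250.  36.] [ 182   16  139   41 4725] [-6.560e+01 -1.000e-01  1.084e+02]
[252. 205.] [ 194  190  119   32 2982] [ 67.4  -1.  108.4]
t 1.65 M [ 59.3  19.8 250. ] F [-3.2 -2.9] 0.0 gap -0.1
tool y in M [0.001 1.   ] z [ 1.    -0.001] x [-0.001 -0.004 -1.   ]
shift [-0.   6.2 -1.3]
```

View pics/w1.png

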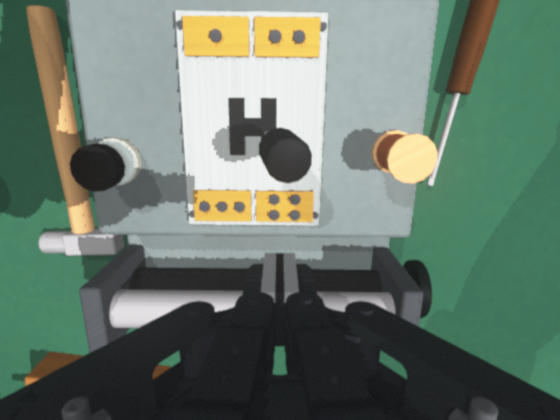

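Seen from the wrist (up is -x), the three-stud tile is at (223,205) and the knob at (287,155), so machine x≈15.5, y≈27. The tile centres confirm the gate frame to about 1 mm. Next I descend behind the knob.

Emit:
move_arm(
  deltas=[
    [[0,6,-1],0],
    [[30,6,-3],0],
    [[60,6,-5],0],
    [[90,6,-6],0],
    [[90,6,-6],0],
    [[90,6,-6],0],
  ],
)

```text
time: 2.4
tool_pos: [553.5, -44.0, 161.3]
tcp_rot: [-94.7, 89.8, -86.2]
ft_force: [-0.4, 0.6, 1.1]
finger_gap: 0.3
```

```bash
python3 - <<'E'
from h import *
delta([26,26,160])
E
```

```text
t 2.4 M [ 53.6  26.1 161.3] F [-0.3  0.7] 1.1 gap 0.3
tool y in M [-0.  1.] z [1. 0.] x [ 0.    -0.004 -1.   ]
shift [  1.3  -0.1 -27.6]
```

Emit:
move_arm(
  deltas=[
    [[1,0,-6],0],
    [[1,0,-9],0],
    [[1,0,-12],0],
    [[1,0,-15],0],
    [[1,0,-18],0],
    [[1,0,-20],0],
    [[1,0,-22],0],
    [[1,0,-24],0],
    [[1,0,-25],0],
    [[1,0,-25],0],
  ],
)

```text
time: 3.65
tool_pos: [528.6, -47.7, 160.3]
tcp_rot: [-96.8, 89.8, -88.3]
ft_force: [1.9, 0.6, 0.7]
finger_gap: 0.0
```

```bash
cat >> h.py <<'E'
def knob(name,cx,cy):
    im,M=wrist(name)
    q=(M[...,2]>183)&(M[...,2]<197)&(np.hypot(M[...,0]-cx,M[...,1]-cy)<24); k=M[q]
    # top rim: black
    bl=q&(im.max(2)<70); k=M[bl]; (u,v),rad=cv2.minEnclosingCircle(np.argwhere(bl).astype(np.float32)[:,::-1])
    p=np.percentile(k,[3,50,97],axis=0).round(1); print(len(k),p,'mid',(p[0]+p[2])/2,'px',u,v,rad)
    return im,M
E
python3 - <<'E'
from h import *
knob('w2.png',0,26); delta([26,26,160])
E
```

```text
t 3.65 M [ 28.5  26.1 160.3] F [1.9 0.4] 0.7 gap 0.0
tool y in M [-0.  1.] z [1. 0.] x [ 0.    -0.004 -1.   ]
4897 [[-10.3  15.8 184.7]
 [  1.9  27.4 188.6]
 [ 21.3  39.7 191.2]] mid [  5.5   27.75 187.95] px 281.7654724121094 248.63414001464844 51.20866775512695
t 3.7 M [ 28.5  26.1 160.2] F [2.2 0.2] 1.2 gap 0.5
tool y in M [-0.  1.] z [1. 0.] x [-0.    -0.004 -1.   ]
shift [ 0.2 -0.1 -2.5]
```

View pics/w2.png

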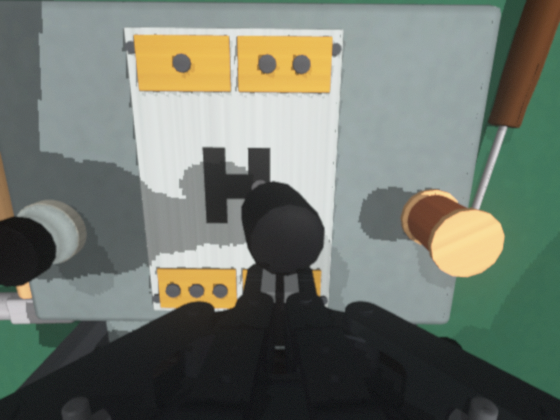

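In this view the knob is at (283,238) and the stem emerges near the cross channel (row 185). The force is 2 N and the knob x is about 2.5. I'll push 2 mm more, back off, then go round to the +y side.

Emit:
move_arm(
  deltas=[
    [[0,0,-1],0],
    [[0,0,-2],0],
    [[0,0,-2.5],0],
    [[0,0,-2.5],0],
    [[0,0,6],0],
    [[0,0,12],0],
    [[-30,0,14],0],
    [[-60,0,14],0],
    [[-60,0,14],0],
  ],
)

```text
time: 4.82
tool_pos: [544.4, -45.7, 223.2]
tcp_rot: [-54.3, 89.6, -45.9]
ft_force: [0.6, -0.2, -0.1]
finger_gap: 0.1
```

```bash
python3 - <<'E'
from h import *
knob('w3.png',0,26); delta([0,58,220]); delta([0,58,160])
E
```

```text
t 4.825 M [ 44.4  25.8 223.2] F [ 0.5 -0.2] -0.1 gap 0.1
tool y in M [-0.  1.] z [1. 0.] x [ 0.005 -0.005 -1.   ]
1757 [[-12.4  15.1 185.6]
 [  1.6  25.4 188.9]
 [ 11.9  39.6 191. ]] mid [ -0.25  27.35 188.3 ] px 283.770263671875 161.58108520507812 26.8170108795166
t 4.875 M [ 43.4  26.1 221.3] F [-0.5  0.2] -0.5 gap -0.1
tool y in M [-0.  1.] z [1. 0.] x [ 0.002 -0.004 -1.   ]
shift [  1.1  31.9 -43.4]
t 4.875 M [ 43.4  26.1 221.3] F [-0.5  0.2] -0.5 gap -0.1
tool y in M [-0.  1.] z [1. 0.] x [ 0.002 -0.004 -1.   ]
shift [ 61.1  32.2 -43.5]
```

View pics/w3.png

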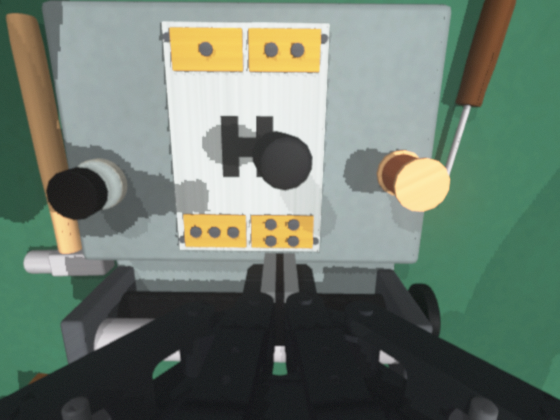

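The knob is now at x≈0 and clear of the fingers. I'll go to the +y side and descend (the spool top at 144 mm stays below the tips).

Emit:
move_arm(
  deltas=[
    [[-5,20,-10],0],
    [[-5,36,-30],0],
    [[0,36,-43],0],
    [[30,36,-43],0],
    [[61,36,-43],0],
    [[61,36,-43],0],
    [[61,36,-43],0],
  ],
)

```text
time: 5.75
tool_pos: [495.9, -16.5, 160.4]
tcp_rot: [-76.8, 89.7, -68.4]
ft_force: [0.0, 1.2, -0.0]
finger_gap: -0.6
```

```bash
python3 - <<'E'
from h import *
delta([0.5,40,160])
E
```

```text
t 5.75 M [  0.6  61.8 160.4] F [0.2 1.2] -0.0 gap -0.6
tool y in M [-0.  1.] z [1. 0.] x [ 0.002 -0.004 -1.   ]
shift [  0.5 -21.8  -0.1]
```

Emit:
move_arm(
  deltas=[
    [[0,-3,0],0],
    [[0,-6,0],0],
    [[0,-9,0],0],
    [[0,-12,0],0],
    [[0,-15,0],0],
    [[0,-18,0],0],
    [[0,-21,0],0],
    [[0,-24,0],0],
    [[0,-27,0],0],
    [[0,-30,0],0],
  ],
)

```text
time: 7.0
tool_pos: [500.3, -46.4, 160.5]
tcp_rot: [-77.8, 89.7, -69.4]
ft_force: [0.1, 1.6, 1.8]
finger_gap: 0.4
```

```bash
python3 - <<'E'
from h import *
knob('w4.png',0,15)
E
```

```text
t 7.0 M [  0.6  31.6 160.5] F [0.4 1.6] 1.8 gap 0.4
tool y in M [-0.  1.] z [1. 0.] x [ 0.002 -0.004 -1.   ]
2919 [[-13.8  -7.1 183.9]
 [ -7.4   6.6 190.7]
 [  0.3  30.9 192.5]] mid [ -6.75  11.9  188.2 ] px 228.0 289.5 58.02811050415039
```

View pics/w4.png

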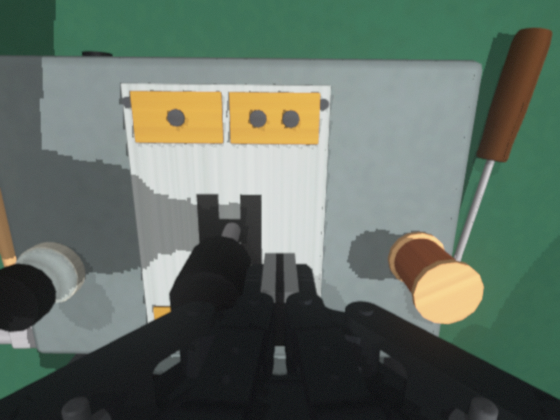

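The knob is sliding across cleanly, with the stem in the channel at (230,232) and about 1.6 N. I'll keep pushing.

Emit:
move_arm(
  deltas=[
    [[0,-3,0],0],
    [[0,-6,0],0],
    [[0,-9,0],0],
    [[0,-12,0],0],
    [[0,-15,0],0],
    [[0,-18,0],0],
    [[0,-21,0],0],
    [[0,-24,0],0],
    [[0,-27,0],0],
    [[0,-30,0],0],
    [[0,-32,0],0],
    [[0,-32,0],0],
  ],
)

```text
time: 8.55
tool_pos: [505.0, -78.6, 160.6]
tcp_rot: [-80.8, 89.7, -72.4]
ft_force: [-0.6, 1.1, -0.5]
finger_gap: -0.2
```

```bash
python3 - <<'E'
from h import *
knob('w5.png',0,-25)
E
```

```text
t 8.55 M [  0.5  -1.  160.6] F [-0.5  1.1] -0.5 gap -0.2
tool y in M [0. 1.] z [ 1. -0.] x [ 0.001 -0.005 -1.   ]
2923 [[-13.7 -43.4 183.7]
 [ -6.2 -28.6 187.5]
 [  2.3 -11.2 190.5]] mid [ -5.7 -27.3 187.1] px 215.0 291.0 47.297035217285156
```

View pics/w5.png

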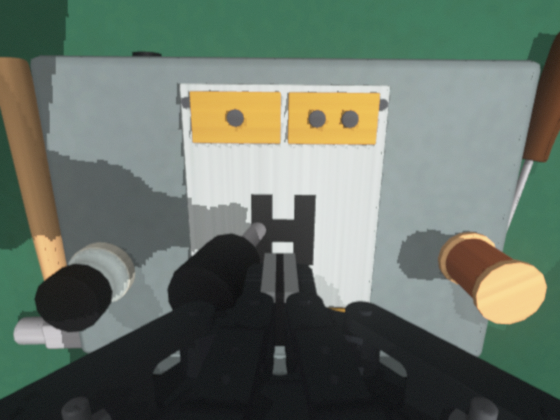

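The knob is at y≈-27 with the stem in the right lane at (258,235). I'll back off, lift, and go to the front (-x) side of the knob.

Emit:
move_arm(
  deltas=[
    [[0,6,0],0],
    [[0,12,0],0],
    [[-30,12,0],0],
    [[-60,12,0],0],
    [[-60,12,-20],0],
    [[-60,-10,-43],0],
    [[-60,-26,-43],0],
    [[-60,-26,-43],0],
    [[-30,-26,-43],0],
    [[0,-26,-43],0],
    [[0,-26,-43],0],
  ],
)

```text
time: 9.98
tool_pos: [464.7, -109.2, 158.0]
tcp_rot: [-154.0, 89.7, -145.6]
ft_force: [-0.4, -0.9, -0.2]
finger_gap: 0.1
```

```bash
python3 - <<'E'
from h import *
delta([8,-27,160])
E
```

```text
t 9.975 M [-43.8 -25.4 158. ] F [-0.6 -0.8] -0.2 gap 0.1
tool y in M [-0.  1.] z [1. 0.] x [-0.004 -0.002 -1.   ]
shift [-2.2 -1.6 51.8]
```

Emit:
move_arm(
  deltas=[
    [[-2,-2,5],0],
    [[-2,-2,10],0],
    [[-2,-2,14],0],
    [[-2,-2,18],0],
    [[-2,-2,22],0],
    [[-2,-2,26],0],
    [[-2,-2,30],0],
    [[-2,-2,34],0],
    [[-2,-2,38],0],
    [[-2,-2,42],0],
    [[-2,-2,45],0],
    [[-2,-2,47],0],
  ],
)

```text
time: 11.48
tool_pos: [511.5, -104.2, 159.6]
tcp_rot: [-158.4, 89.7, -150.0]
ft_force: [-1.2, 0.3, -0.1]
finger_gap: -0.3
```

```bash
python3 - <<'E'
from h import *
delta([8,-27,160])
E
```

```text
t 11.475 M [  3.3 -27.3 159.6] F [-1.1  0.4] -0.1 gap -0.3
tool y in M [-0.  1.] z [1. 0.] x [-0.004 -0.002 -1.   ]
shift [-0.4  0.3  4.7]
```

Emit:
move_arm(
  deltas=[
    [[0,0,1],0],
    [[0,0,2],0],
    [[0,0,3],0],
    [[0,0,3.5],0],
    [[0,0,3.5],0],
  ],
)

```text
time: 12.1
tool_pos: [515.0, -103.7, 159.6]
tcp_rot: [-159.2, 89.7, -150.8]
ft_force: [-1.5, -0.7, 0.1]
finger_gap: 0.1
```

Emit:
move_arm(
  deltas=[
    [[0,0,1],0],
    [[0,0,1],0],
  ],
)

```text
time: 12.35
tool_pos: [516.0, -103.5, 159.6]
tcp_rot: [-159.2, 89.7, -150.7]
ft_force: [-0.7, 0.3, -0.2]
finger_gap: 0.2
```

Emit:
move_arm(
  deltas=[
    [[0,0,1],0],
    [[0,0,1],0],
  ],
)

```text
time: 12.6
tool_pos: [517.1, -103.3, 159.6]
tcp_rot: [-159.0, 89.7, -150.6]
ft_force: [-1.8, -0.5, -1.3]
finger_gap: -0.2
```

Emit:
move_arm(
  deltas=[
    [[0,0,0.8],0],
    [[0,0,0.8],0],
  ],
)

```text
time: 12.85
tool_pos: [517.8, -103.2, 159.5]
tcp_rot: [-161.1, 89.7, -152.7]
ft_force: [-2.5, 0.0, -0.7]
finger_gap: 0.3
```

```bash
python3 - <<'E'
from h import *
knob('w6.png',34,-27)
E
```

```text
t 12.85 M [  9.6 -27.2 159.5] F [-2.5  0.4] -0.7 gap 0.3
tool y in M [-0.  1.] z [1. 0.] x [-0.004 -0.002 -1.   ]
268 [[ 30.5 -29.9 183.2]
 [ 37.5 -27.4 184.8]
 [ 45.  -25.3 186.9]] mid [ 37.75 -27.6  185.05] px 281.5 350.0 24.4183292388916
```

View pics/w6.png

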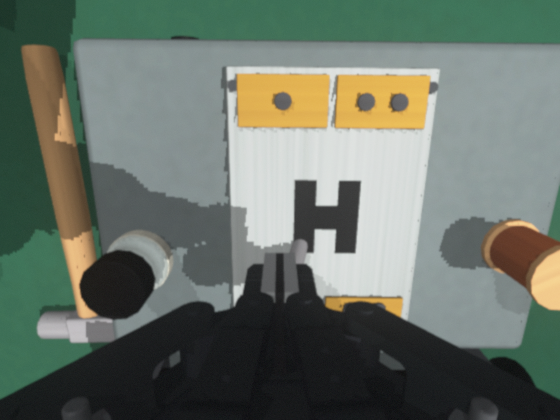

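The stem is visible at (298,250), at the end of the right lane. The force hasn't clearly risen yet, so I'll creep forward until I feel the stop.

Emit:
move_arm(
  deltas=[
    [[0,0,0.7],0],
    [[0,0,0.7],0],
  ],
)

```text
time: 13.15
tool_pos: [518.3, -103.1, 159.4]
tcp_rot: [-163.1, 89.7, -154.6]
ft_force: [-2.7, -1.2, -0.4]
finger_gap: -0.2
```

Emit:
move_arm(
  deltas=[
    [[0,0,0.7],0],
    [[0,0,0.7],0],
  ],
)

```text
time: 13.4
tool_pos: [518.9, -103.0, 159.3]
tcp_rot: [-164.2, 89.7, -155.8]
ft_force: [-4.3, -1.5, -1.2]
finger_gap: -0.0
```

The force is rising (about 4.5 N), so the stem has met the end. I'll back off, lift and check.

Emit:
move_arm(
  deltas=[
    [[0,0,-6],0],
    [[0,0,-16],0],
    [[-20,0,-22],0],
    [[-60,0,-25],0],
    [[-100,0,-25],0],
    [[-120,0,-25],0],
    [[-120,0,-25],0],
  ],
)

```text
time: 14.28
tool_pos: [495.5, -106.7, 280.8]
tcp_rot: [-129.3, 89.8, -120.9]
ft_force: [0.4, -0.2, -0.6]
finger_gap: 0.2
```

```bash
python3 - <<'E'
from h import *
state()
im,d=r.snapshot('top'); save('top2.png',im); c,f=cal('top'); A=R.from_euler('xyz',c['attitude'],degrees=True).as_matrix()
w,M=knob('w7.png',34,-27)
o=np.load('topim.npy')
df=np.abs(im.astype(int)-o).max(2)[90:270,225:420]
save('w7c.png',w)
E
```

```text
t 14.275 M [-13.  -27.4 280.8] F [ 0.3 -0.3] -0.6 gap 0.2
tool y in M [-0.  1.] z [1. 0.] x [-0.002 -0.003 -1.   ]
t 14.325 M [-13.6 -27.  279. ] F [ 0.5 -0.9] -0.2 gap -0.2
tool y in M [-0.  1.] z [1. 0.] x [-0.005 -0.002 -1.   ]Traceback (most recent call last):
  File "<stdin>", line 4, in <module>
  File "h.py", line 31, in knob
    p=np.percentile(k,[3,50,97],axis=0).round(1); print(len(k),p,'mid',(p[0]+p[2])/2,'px',u,v,rad)
      ~~~~~~~~~~~~~^^^^^^^^^^^^^^^^^^^^
    return _quantile_unchecked(
        a, q, axis, out, overwrite_input, method, keepdims, weights)
    return _ureduce(a,
                    func=_quantile_ureduce_func,
    ...<5 lines>...
                    overwrite_input=overwrite_input,
                    method=method)
    r = func(a, **kwargs)
    result = _quantile(arr,
                       quantiles=q,
    ...<2 lines>...
                       out=out,
                       weights=wgt)
    slices_having_nans = np.isnan(arr[-1, ...])
                                  ~~~^^^^^^^^^
IndexError: index -1 is out of bounds for axis 0 with size 0
```

View pics/w7.png

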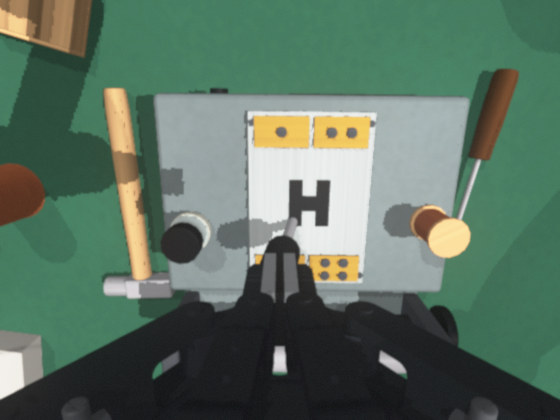

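The stem leans into the right rear slot at (290,228), but the fingers hide the knob. I'll shift the hand rearward at this height and look again.

Emit:
move_arm(
  deltas=[
    [[0,20,40],0],
    [[0,40,80],0],
    [[0,40,100],0],
    [[0,40,100],0],
    [[0,40,100],0],
  ],
)

```text
time: 15.0
tool_pos: [586.2, -52.1, 275.5]
tcp_rot: [179.5, 89.4, -172.0]
ft_force: [-0.8, -0.3, -0.4]
finger_gap: 0.2
```

```bash
python3 - <<'E'
from h import *
knob('w8.png',34,-27)
E
```

```text
t 15.0 M [ 84.8  13.3 275.5] F [-0.8 -0.2] -0.4 gap 0.2
tool y in M [-0.  1.] z [1. 0.] x [-0.01  -0.001 -1.   ]
771 [[ 26.7 -38.8 183.1]
 [ 34.8 -27.1 184.9]
 [ 45.8 -18.1 187. ]] mid [ 36.25 -28.45 185.05] px 216.99594116210938 147.35365295410156 20.28173065185547
```

View pics/w8.png

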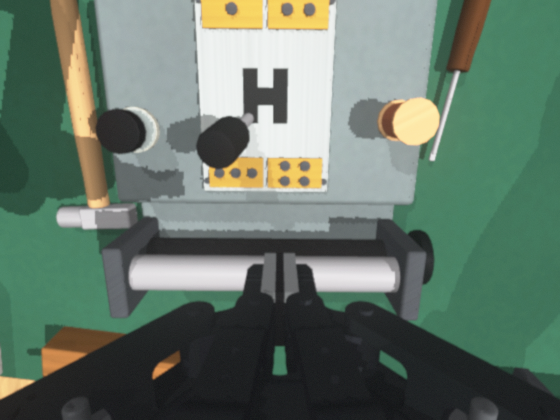

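The knob looks to be home in the right rear slot, at (222,143), with everything else in place. To check depth, I'll fit a tilted knob cylinder through the known pivot to the depth points, using this view and the top one.

```bash
python3 - <<'E'
from h import *
from scipy.optimize import least_squares
im,M=wrist('w9.png'); 
t,d=r.snapshot('top'); save('top3.png',t); c,f=cal('top'); A=R.from_euler('xyz',c['attitude'],degrees=True).as_matrix()
v,u=np.mgrid[:420,:560]; W=np.stack([(u-c['cx'])/f*d,(v-c['cy'])/f*d,d],-1)@A.T+c['position']
N=W.copy(); N[...,:2]=(W[...,:2]-G)@MR
for nm,i,m in(('wrist',im,M),('top',t,N)):
    k=m[(m[...,2]>155)&(m[...,2]<196)&(np.hypot(m[...,0]-34,m[...,1]+27)<32)&(i.max(2)<80)]
    def res(p):
        a=np.array([p[0],p[1],138.]); a/=np.linalg.norm(a); q=k-[0,0,30]-[p[2],p[3],0]; s=q@a; rad=np.linalg.norm(q-s[:,None]*a,axis=1)
        return np.where(abs(s-160)<abs(rad-15),s-160,rad-15)
    g=lambda p:res(np.r_[p,0.9,-.5])
    o=least_squares(g,[32,-27],loss='soft_l1'); print(nm,len(k),o.x.round(1),np.abs(o.fun).mean())
n=np.abs(t.astype(int)-np.load('topim.npy')).max(2); print((n[:,430:]>40).sum(),(n[:,:230]>40).sum())
E
```

```text
t 15.05 M [ 84.8  13.1 276.1] F [ 0.1 -0.6] 0.7 gap 0.3
tool y in M [0. 1.] z [ 1. -0.] x [-0.009 -0.001 -1.   ]
wrist 1872 [ 35.9 -28.4] 0.7818740290046561
top 204 [ 34.9 -27.8] 0.9575032987471498
7648 5493
```

```bash
python3 -c "
from h import *
state(); print(r.hand_in())"
```

```text
t 15.15 M [ 85.1  12.9 277. ] F [-0.3  0.5] -0.1 gap -0.0
tool y in M [0. 1.] z [ 1. -0.] x [-0.007 -0.002 -1.   ]
the job is handed in; nothing more can be done
None
```

The selector lever is in the slot marked by the three-stud tile (right lane, roller end), and I handed the job in at 15.2 s. I pushed it with closed fingers only: along the left lane to neutral, across to the right lane, then into the slot.

- **Slot:** Cylinder fits to the depth images put the knob at x = 35.9, y = -28.4 mm (wrist camera) and x = 34.9, y = -27.8 mm (top camera). Fully home is x = 34, y = -26 with 3 mm of play, so both fit within measurement error.
- **Home stop:** I judged it from the push force rising from about 2.5 to 4.5 N over the last millimetre or so, not from a hard stop.
- **Forces:** The readings taken at the end of each move never went above about 5 N at the wrist.
- **Bystanders:** In the last wrist picture the spool, jar, hammer and awl stood in place. A before/after comparison of the top pictures gave no clear result, because the arm and its shadow had moved. I therefore have no numerical check that nothing shifted.
- **Hand:** It finished clear, about 85 mm above the knob, with no contact force.

One measuring script failed because the fingers hid the knob. I moved the hand back and measured again.

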